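# Tuck the shield strip under the jig's flap and hold it flat

### The job

Pull the blue plastic stick up out of the wooden holder, and with the stick slide the steel strip along the black jig until its front edge is tucked under the orange flap and it is fully home against the stop, without lifting the flap or touching the strip with the fingers. Then press the stick's tip down on the flat of the strip, between its turned-up rear edge and the flap, firmly but without leaning hard on it, and finish while still holding it pressed there with the strip home and the flap down. Leave the masking tape, the multimeter and the fuse box alone.

Things in the scene. Friction and masses are not known exactly. Their poses are not given: they have to be found in the camera images.
- stick_mid (a point): (sizes here and below in mm) centre of the blue plastic stick (opening tool, 145 long, 12 by 8 in section, slightly tapered at both ends, 30 g). It stands upright in the holder's middle hole, its foot 10 above the work surface and its top at 155. Site axes: y runs along the stick towards its top end (straight up at the start), x across its 12 width, z across its 8 thickness
- stick_tip (a point): the lower end of the stick, 72.5 mm from its centre; used to push and to press
- holder: fixed wooden block, 60 (x) by 70 (y) by 55 high, origin at the centre of its underside. The stick's hole is at the centre, 45 deep, 14.5 (x) by 10.5 (y), so that the stick stands loosely with its 12 width along the holder's x and 8 thickness along its y; two empty round holes lie beside it at y = +-23
- jig: fixed black jig with a green inlay on the bed, 180 by 130, origin on its underside; the bed is at z = 12 in this frame. x of this frame is the direction in which the strip is pushed in: open end at x = -105, front edge of the flap at x = +3, stop face at x = +35 (6.5 high above the bed). Two aluminium side rails at y = +-42 (inner faces), 8 high, from x = -88 to +30, guide the strip
- strip: steel strip, 60 deep (x) by 80 wide (y), 4 thick, nominally 80 g; origin at the centre of its underside, which lies on the jig's bed between the rails, 2 play on each side; x points to the flap like the jig's x. Its rear edge, at x = -30 to -26, is turned up to a flange 16 high (above the underside) over the full width. It slides freely on the bed, friction is about 1 N at most
- strip_front (a point): middle of the strip's front edge, 30 in front of the strip's centre, half-way up its 4 thickness; at x = +35 in the jig's frame when home
- flap (a joint): light orange hinged flap, 80 wide, hinge across the jig at x = +44 and 24.5 above the work surface; 0 = lying down (underside 7 above the bed, so the strip passes under with 3 to spare; its upturned front edge reaches to x = +3, top about 13 above the bed), grows in rad as it is lifted; weight and a light spring hold it down
- masking_tape: loose roll of beige masking tape lying flat, 94 across, 25 high, origin at the centre of its underside; to be left alone
- multimeter: loose yellow multimeter lying flat, 130 by 66 by 39 high, origin at the centre of its underside; to be left alone
- fuse_box: small loose cardboard box, 40 by 62 by 30 high, origin at the centre of its underside; to be left alone
Things that resemble listed ones, but are neither listed nor needed, are in the scene too. Of the things like the strip, leave any that is red; of the rest the larger one is meant. Of the things that look like the holder, take the one that is nearest to the robot's base at the start.

How it is judged:
On the way, in this order (a step that is already met when the one before it is completed fails the run):
1. the stick has been pulled out of the holder, its tip above the holder's top, and is held by the fingers, while the strip is not yet under the flap (z of stick_tip in the frame of holder above 0.058 m and contact force between the fingers and stick above 1 N and x of strip_front in the frame of jig below 0 m), for 0.1 s.
2. the strip lies flat with its front edge under the flap, against the stop (within 6 mm) (x of strip_front in the frame of jig above 0.029 m and z of strip_front in the frame of jig below 0.0165 m and angle between strip's own z axis and vertical below 0.06 rad), for 0.1 s.
At the end, for the whole second after the job is handed in: The strip is home (front edge within 6 mm of the stop), flat on the bed, the flap lies down (under 0.06 rad), and the fingers still hold the stick, whose tip presses on the flat of the strip between flange and flap with more than 2 N through the last second (x of strip_front in the frame of jig above 0.029 m and z of strip_front in the frame of jig below 0.0165 m and angle between strip's own z axis and vertical below 0.04 rad and value of joint flap below 0.06 rad and contact force between stick and strip above 2 N and contact force between strip and jig above 2 N and x of stick_tip in the frame of strip between -0.026 and 0.012 m and y of stick_tip in the frame of strip between -0.04 and 0.04 m and z of stick_tip in the frame of strip below 0.01 m and contact force between the fingers and stick above 1 N); the arm keeps its last pose, push and grip.
It fails at once if the flap is lifted by more than 0.15 rad (value of joint flap above 0.15 rad).
It fails at once if the fingers touch the strip (contact force between the fingers and strip above 0.5 N).
It fails at once if the stick presses on the strip with more than 45 N (contact force between stick and strip above 45 N).
It fails at once if the masking tape, multimeter or fuse box is moved by more than 20 mm (distance of any of masking_tape, multimeter, fuse_box from where it was at the start of the episode above 0.02 m).
It also fails if it takes over 51 s, if anything falls off the work surface, if the arm or the gripper's body presses on something with over 40 N, if the wrist force passes 120 N, or if a joint passes its speed limit or range.

### The arm

A 6-joint arm with a two-finger parallel gripper is mounted at the origin on a cart in front of the work surface, level with it; the furniture and walls round the work are solid. World frame = base frame: x ahead of the robot, y to its left, z up, the work surface at z = 0. Lengths are in m, angles in rad, forces in N, time in s.
With the tool pointing down it reaches from about 0.375 to 0.75 m from the base axis. Payload 9 kg.
Tool frame: the origin (TCP) lies on the mounting face of the last link; the fingertips stand 173 mm ahead of it and the grasp point (between the pads) lies 155 mm ahead of it; z points along the fingers, y is the line along which they close (so a half turn about z gives the same grasp; the last joint's range is limited). The gripper opens to 85 mm and grips with 20 to 120 N. Pads are 22 mm wide; open, the fingers measure 114 mm over their backs; the gripper's body (76 mm by 85 mm) begins 54 mm behind the grasp point. The pads swing forward as they close: fully open they stand 13 mm farther back than shut.
Start: joints at [-1.322, 0.104, 0.097, 1.564, 0, 1.353], TCP at [0.27, -0.536, 0.405] pointing down, gripper open.
Joint ranges: [-2.99, 2.99], [-0.84, 1.86], [-1.1, 1.16], [-1.84, 2.11], [-1.51, 1.56], [-3.14, 3.14]. Speed limits (rad/s): [2.22, 2.22, 2.57, 3.14, 3.14, 3.14].

### API

Orientations are given as a unit quaternion [x, y, z, w].
In Python, from plant import * gives the robot as it stands.
- The arm moves only by the shell command python3 -m creep 'ROWS' [OPENING]. ROWS is JSON, a list of rows, each a list of 2 entries, a list of its own where there are three numbers: the shift along the tool's x, y, z in mm, then the turn about the tool's z in rad. A call has 1 to 8 rows; each row shifts and turns the commanded pose from where the row before left it, along the tool's axes as they then stand; what a row does not reach is not made up. A row lasts 1/12 s, in which the tool goes at most 41.7 mm and 7.16 degrees, less where a joint would pass 70% of its speed; a pose out of reach is approached as far as the arm can. A call is refused whole if a number of a shift passes 41.7 or a number of a turn 0.125, either way. A call with a gripper value outside its range is refused whole. OPENING is the closure in counts, from 0 (fully open) to 255 (shut), set as the call begins (- or left out, the last holds). The fingers move at their own pace and stop on an object; the grip force is fixed at half the most. Time passes only in rows, so rows that do not move let the fingers close. It gives the time, the measured TCP pose, the force, the opening and the grip force at its end, in the units of the state.
- sense(): the state, without advancing time (a new reading comes with each control period).
- read_camera(name): name is "side" or "top" or "wrist"; returns a dict with "pixels" (384x512x3 uint8, red, green, blue), "vfov" (degrees; the focal length in pixels is half the picture's height over the tangent of half this angle, whatever the lens; pixels are square), "cx", "cy" (the principal point, pixels), "rvec" (rotation vector, rad) and "tvec" (3), from world to camera coordinates, as OpenCV has them; the wrist camera has in their place "T_tool_cam" (4x4, takes a point from camera to tool coordinates, whose origin is the TCP and whose axes are the flange's). Camera axes: x right, y down, z forward; pixel columns grow to the right and rows downward; lengths in m; the calibration is good to about 2 mm. A picture is of the moment at which its call begins: read the wrist's pose just before it. There is no depth.
- job_done(): hands the job in; it is judged then, once.
Trained networks look in a picture, given as the dict that the camera call returned (one of the last four; its "shot" number tells which), for a name from the list of things; names that differ only in an ending like _2 or _b are one class to them, and where a whole thing is asked for, a point or a joint stands for the part that bears it (a point fixed in the world has none). Each returns a list of dicts, best first, with "p" (0 to 1); they miss things now and then, are a little off and sometimes report something else, mostly with a low value. They report only what shows in the picture. A call takes as long as a camera call. They do not tell look-alikes from the thing itself.
- find_in(query, picture): "rect" ([left, top, right, bottom] in pixels, round what is visible of it).
The state is a dict: "time": time; "joint_positions": joint angles; "qd": joint speeds; "joint_efforts": joint torques, N m; "tcp_pos": TCP position; "orientation": TCP orientation; "contact_force": force on the tool from outside, world axes, zero at the start; "torque": the same for the moment, N m; "finger_gap": opening from 0.0 (shut) to 1.0 (fully open); "gripper_force": force on a finger pad.
Only numpy, scipy, OpenCV 4.12 (cv2) and the standard library are available. Lean on these libraries where they do the work, as an engineer would, in place of code of your own. Each camera call takes 0.05 s, during which the arm holds its last target. There are 200 camera calls.

## Working session

There is one attempt and no reset: what is moved stays moved. The work goes in short steps, Python scripts to look and compute and a shell command to move; the robot and the scene stay as the last step left them, time stands still between calls to the robot, and variables do not carry over. Pictures are saved under pics/ and viewed, at most 10 in all, crops included, and the job is handed in when it is done.

```bash
mkdir -p pics
cat > h.py <<'E'
from plant import *
import numpy as np, cv2
from scipy.spatial.transform import Rotation as R
def K(c):
    h,w=c["pixels"].shape[:2]; f=h/2/np.tan(np.radians(c["vfov"])/2)
    return np.array([[f,0,c["cx"]],[0,f,c["cy"]],[0,0,1.]])
def ext(c,s=None):
    if "rvec" in c: return cv2.Rodrigues(np.array(c["rvec"],float))[0],np.array(c["tvec"],float)
    T=np.eye(4);T[:3,:3]=R.from_quat(s["orientation"]).as_matrix();T[:3,3]=s["tcp_pos"]
    M=np.linalg.inv(T@np.array(c["T_tool_cam"]));return M[:3,:3],M[:3,3]
def back(c,uv,z,s=None):
    Rm,t=ext(c,s);d=Rm.T@np.linalg.inv(K(c))@np.array([uv[0],uv[1],1.]);o=-Rm.T@t
    return o+d*(z-o[2])/d[2]
def proj(c,P,s=None):
    Rm,t=ext(c,s);p=(np.atleast_2d(P)@Rm.T+t)@K(c).T;return p[:,:2]/p[:,2:]
def save(c,n,k=1.5): cv2.imwrite("pics/"+n,cv2.resize(c["pixels"][:,:,::-1],None,fx=k,fy=k))
E
python3 - <<'E'
from h import *
s=sense();print(s["tcp_pos"],s["orientation"],s["finger_gap"],s["time"])
for n in("top","side"):
    c=read_camera(n);save(c,n+"0.png");Rm,t=ext(c);print(n,-Rm.T@t,c["vfov"])
    for q in("stick_mid","holder","jig","strip","flap","masking_tape","multimeter","fuse_box"):
        for d in find_in(q,c):
            if d["p"]>.2:
                r=np.array(d["rect"]);print(q,round(d["p"],2),r.round(),back(c,((r[0]+r[2])/2,(r[1]+r[3])/2),0.015).round(3))
E
```

```text
[ 0.270002   -0.53569608  0.40394024] [ 9.72883644e-01  2.31294161e-01 -9.48224606e-06 -6.53088565e-04] 0.9964811731788061 0.0
top [ 0.35478973 -0.19234881  1.71967107] 47.17778220498072
holder 0.84 [362. 218. 387. 239.] [ 0.413 -0.649  0.015]
holder 0.8 [259. 207. 277. 229.] [ 0.45  -0.235  0.015]
holder 0.8 [244. 173. 262. 197.] [ 0.579 -0.177  0.015]
holder 0.39 [193. 158. 231. 202.] [ 0.597 -0.014  0.015]
jig 0.83 [193. 161. 230. 206.] [ 0.583 -0.014  0.015]
strip 0.83 [215. 224. 239. 247.] [ 0.38  -0.078  0.015]
strip 0.6 [201. 189. 224. 200.] [ 0.54  -0.019  0.015]
strip 0.43 [191. 218. 203. 231.] [0.424 0.039 0.015]
flap 0.75 [202. 168. 218. 182.] [ 0.616 -0.008  0.015]
masking_tape 0.75 [131. 207. 156. 226.] [0.45  0.247 0.015]
multimeter 0.77 [296. 213. 315. 248.] [ 0.403 -0.382  0.015]
fuse_box 0.76 [302. 179. 314. 195.] [ 0.574 -0.39   0.015]
fuse_box 0.42 [257. 206. 277. 228.] [ 0.454 -0.231  0.015]
side [0.20959486 0.79902851 0.48331566] 57.54572935434068
stick_mid 0.61 [277. 172. 281. 201.] [ 0.511 -0.449  0.015]
holder 0.83 [265. 194. 287. 219.] [ 0.469 -0.253  0.015]
holder 0.65 [222. 196. 247. 222.] [ 0.591 -0.183  0.015]
jig 0.91 [178. 218. 253. 252.] [0.576 0.002 0.015]
strip 0.86 [273. 234. 304. 249.] [ 0.374 -0.032  0.015]
strip 0.65 [256. 250. 273. 265.] [0.412 0.07  0.015]
strip 0.59 [212. 226. 242. 242.] [ 0.546 -0.011  0.015]
flap 0.61 [190. 224. 207. 234.] [ 0.637 -0.012  0.015]
masking_tape 0.8 [200. 280. 245. 317.] [0.448 0.251 0.015]
multimeter 0.98 [284. 191. 324. 202.] [ 0.398 -0.378  0.015]
multimeter 0.53 [277. 169. 280. 200.] [ 0.517 -0.469  0.015]
```

Run:
```python
from h import *
c=read_camera("top");p=c["pixels"][140:265,120:400];cv2.imwrite("pics/topc.png",cv2.resize(p[:,:,::-1],None,fx=2.8,fy=2.8,interpolation=cv2.INTER_CUBIC))
c=read_camera("side");p=c["pixels"][150:330,160:360];cv2.imwrite("pics/sidec.png",cv2.resize(p[:,:,::-1],None,fx=3.3,fy=3.3,interpolation=cv2.INTER_CUBIC))
```

```text
(no output)
```

View pics/topc.png

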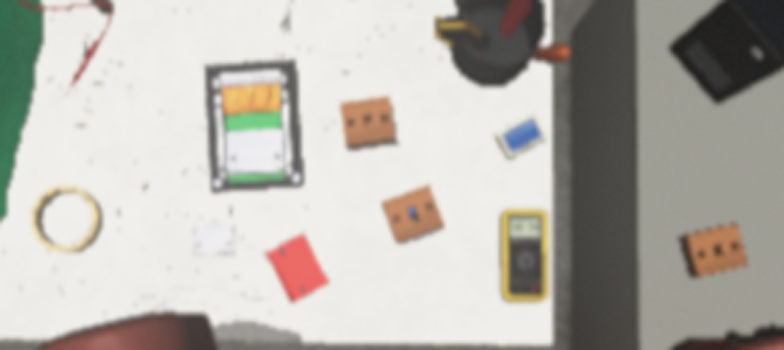

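View pics/sidec.png

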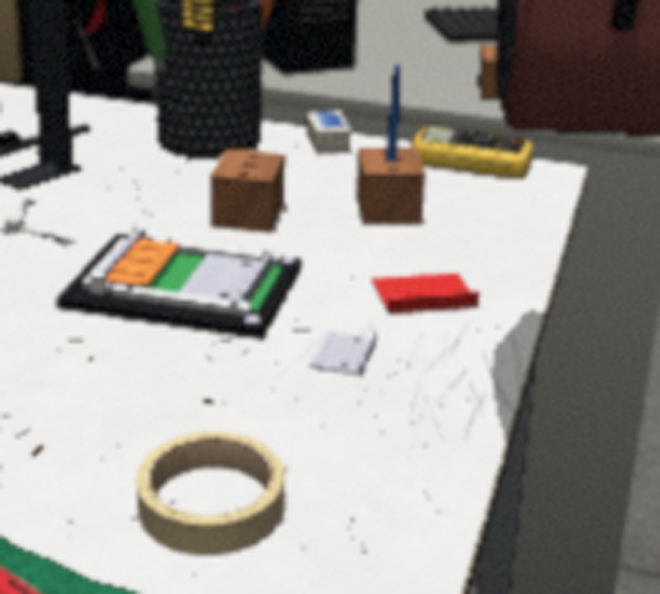

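The top view shows the blue stick in the lower-left holder at about px (267,216). The jig is at about px (211,183) with the steel strip inside, and the red decoy and the small grey decoy sit outside it. The side view agrees, with the stick top at about px (280,170).

Run:
```python
from h import *
s=sense()
ct=read_camera("top");cs=read_camera("side")
def bluepts(c,box):
    x0,y0,x1,y1=box;p=c["pixels"][y0:y1,x0:x1].astype(int)
    m=(p[...,2]-p[...,0]>25)&(p[...,2]-p[...,1]>10);y,x=np.nonzero(m);return np.c_[x+x0,y+y0]
bt=bluepts(ct,(255,200,282,232));bs=bluepts(cs,(268,160,292,205))
print(bt.mean(0),len(bt),bs.min(0),bs.max(0),bs[bs[:,1]<=bs[:,1].min()+1].mean(0))
print("top@.155",back(ct,bt.mean(0),.15),"side@.155",back(cs,bs[bs[:,1]<=bs[:,1].min()+1].mean(0),.155))
for z in(.06,.155):print(proj(ct,[[.455,-.235,z]]),proj(cs,[[.455,-.235,z]]))
# tool-frame offset to above stick
P=back(ct,bt.mean(0),.13);T=R.from_quat(s["orientation"]).as_matrix()
d=T.T@(np.array([P[0],P[1],s["tcp_pos"][2]])-s["tcp_pos"]);print(P,d)
w=read_camera("wrist");print(np.array(w["T_tool_cam"]).round(3),w["vfov"])
```

```text
[266.66666667 215.33333333] 3 [278 170] [280 197] [280.  170.5]
top@.155 [ 0.45229385 -0.22761527  0.15      ] side@.155 [ 0.45300272 -0.21537823  0.155     ]
[[268.0785109  216.11185453]] [[279.39519806 196.54447761]]
[[268.77789345 214.51192421]] [[280.93552835 168.6834618 ]]
[ 0.4535362  -0.22806462  0.13      ] [ 3.02383105e-01 -1.92258178e-01 -4.04807840e-05]
[[-0.001 -0.953 -0.302  0.077]
 [ 1.    -0.001 -0.    -0.   ]
 [-0.    -0.302  0.953  0.029]
 [ 0.     0.     0.     1.   ]] 63.869364646870984
```

```bash
python3 -m creep '[[[33,-21,0],0],[[33,-21,0],0],[[33,-21,0],0],[[33,-21,0],0],[[33,-21,0],0],[[33,-21,0],0],[[33,-21,0],0],[[33,-21,0],0]]' 0; python3 -m creep '[[[28,-18,0],0],[[0,0,0],0.093],[[0,0,0],0.093],[[0,0,0],0]]'
python3 - <<'E'
from h import *
s=sense();w=read_camera("wrist");save(w,"w1.png")
print(s["tcp_pos"],R.from_quat(s["orientation"]).as_rotvec(),s["finger_gap"])
for d in find_in("stick_mid",w)[:2]+find_in("holder",w)[:2]:print(d)
for z in(.06,.155):print(proj(w,[[.4535,-.23,z]],s))
E
```

```text
time: 1.82
tcp_pos: [0.4307, -0.2652, 0.4049]
orientation: [0.973, 0.231, 0.0, 0.0]
contact_force: [0.2, -0.0, 1.3]
finger_gap: 1.002
gripper_force: 0.0
time: 2.15
tcp_pos: [0.4474, -0.2376, 0.4049]
orientation: [0.99, 0.139, 0.0, 0.0]
contact_force: [-1.2, -0.6, -1.3]
finger_gap: 1.006
gripper_force: 0.0
[ 0.44741028 -0.23759846  0.40485746] [3.11087327e+00 4.35475211e-01 2.78399448e-04] 1.0060352038101896
{'rect': [238.0, 155.2, 254.5, 191.8], 'p': 0.72}
{'rect': [216.5, 125.2, 284.6, 190.7], 'p': 0.68}
{'rect': [505.0, 247.6, 512.0, 292.3], 'p': 0.67}
[[247.83167006 165.23434514]]
[[245.78547753 192.49968594]]
```

View pics/w1.png

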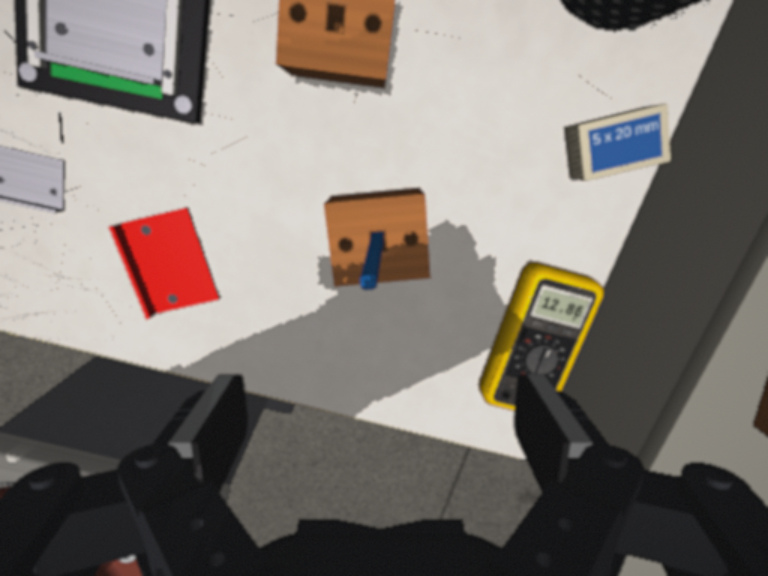

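The wrist view shows the stick standing in the holder, with its top at about px (245,188) and its foot at about (251,157). The holder is turned about 4° from the tool.

Run:
```python
from h import *
s=sense();w=read_camera("wrist");T=R.from_quat(s["orientation"]).as_matrix()
B=lambda u,v,z:T.T@(back(w,(u/1.5,v/1.5),z,s)-s["tcp_pos"])*1000
print("holes",B(345,244,.055),B(411,239,.055)); print("edge",B(333,285,.055),B(430,277,.055),B(328,200,.055),B(423,191,.055))
print("top",B(368,283,.153),"hole",B(377,236,.055))
p=w["pixels"].astype(int);m=(p[...,2]-p[...,0]>35)&(p[...,2]-p[...,1]>15);m[:,:225]=0;m[:,270:]=0
y,x=np.nonzero(m);k=(y>140)&(y<200);print(x[k].min(),x[k].max(),y[k].min(),y[k].max())
for v in range(y[k].min(),y[k].max()+1,4):print(v,x[k&(y==v)])
```

```text
holes [  9.61697335 -24.70848645 349.75455165] [ 13.13106013  21.76738127 349.76412306]
edge [-20.59942301 -34.1343057  349.75067522] [-14.66192633  36.00039261 349.76516063] [ 40.28877659 -35.61831313 349.75437082] [ 46.26542937  29.30764309 349.76781193]
top [ 10.3431792   -6.10103585 251.7583369 ] hole [ 15.29496892  -2.12464075 349.75946308]
239 253 155 191
155 [249 250 251 252 253]
159 [248 249 250 251 252 253]
163 [246 247 248 249 250 251 252 253]
167 [245 246 247 248 249 250 251]
171 [244 245 246 247 248 249 250 251]
175 [243 244 245 246 247 248 249 250]
179 [242 243 244 245 246 247 248 249 250]
183 [240 241 242 243 244 245 246 247 248 249]
187 [239 240 241 242 243 244 245 246 247 248 249]
191 [242 243 244 245 246]
```

```bash
python3 -m creep '[[[11,-4,0],-0.08],[[0,0,30],0],[[0,0,30],0],[[0,0,30],0],[[0,0,30],0],[[0,0,18],0],[[0,0,0],0],[[0,0,0],0]]' 0
python3 - <<'E'
from h import *
s=sense();w=read_camera("wrist");save(w,"w2.png")
print(s["tcp_pos"])
E
```

```text
time: 3.02
tcp_pos: [0.4561, -0.2315, 0.2664]
orientation: [0.984, 0.18, -0.001, -0.001]
contact_force: [-0.5, -0.4, -0.1]
finger_gap: 1.002
gripper_force: 0.0
[ 0.45609953 -0.23153463  0.26637393]
```

View pics/w2.png

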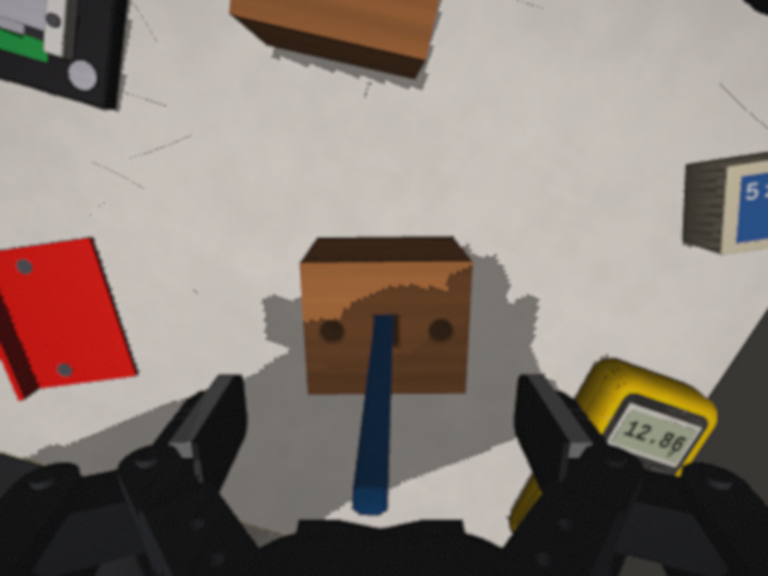

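The tool is square to the holder and the stick lies midway between the fingers, with its top at about px (370,500). Next I close and lift.

```bash
python3 -m creep '[[[0,0,0],0],[[0,0,0],0],[[0,0,0],0],[[0,0,0],0],[[0,0,0],0],[[0,0,0],0],[[0,0,0],0],[[0,0,0],0]]' 255; python3 -m creep '[[[0,0,0],0],[[0,0,0],0],[[0,0,0],0],[[0,0,0],0],[[0,0,-5],0],[[0,0,-10],0],[[0,0,0],0]]'
```

```text
time: 3.73
tcp_pos: [0.4567, -0.2317, 0.2669]
orientation: [0.984, 0.179, 0.0, 0.0]
contact_force: [-0.1, -1.2, 0.2]
finger_gap: 0.082
gripper_force: 58.4
time: 4.32
tcp_pos: [0.4568, -0.2316, 0.2831]
orientation: [0.984, 0.179, 0.0, 0.0]
contact_force: [0.6, -0.4, 0.0]
finger_gap: 0.079
gripper_force: 58.8
```

```bash
python3 -m creep '[[[0,0,-20],0],[[0,0,-30],0],[[0,0,-30],0],[[0,0,-30],0],[[0,0,-7],0],[[0,0,0],0],[[0,0,0],0]]' && python3 -m creep '[[[10,-15,0],0],[[19,-29,0],0],[[19,-29,0],0],[[19,-29,0],0],[[19,-29,0],0],[[15,-25,0],0],[[10,-15,0],0],[[0,0,0],0]]'; python3 -m creep '[[[0,0,0],0],[[0,0,0],0],[[0,0,0],0]]'
python3 - <<'E'
from h import *
s=sense();w=read_camera("wrist");save(w,"w3.png");np.savez("w3.npz",**{k:w[k] for k in w})
print(s["tcp_pos"],s["orientation"])
for q in("jig","strip","flap"):print(q,find_in(q,w)[:2])
E
```

```text
time: 4.9
tcp_pos: [0.4565, -0.2312, 0.3978]
orientation: [0.984, 0.18, -0.0, -0.0]
contact_force: [-0.2, -0.4, 0.3]
finger_gap: 0.079
gripper_force: 59.2
time: 5.57
tcp_pos: [0.4998, -0.0291, 0.3964]
orientation: [0.983, 0.181, -0.001, -0.001]
contact_force: [-0.6, -0.9, 0.6]
finger_gap: 0.082
gripper_force: 59.1
time: 5.82
tcp_pos: [0.4998, -0.0331, 0.3978]
orientation: [0.984, 0.179, -0.001, -0.0]
contact_force: [0.7, 0.1, 0.2]
finger_gap: 0.08
gripper_force: 59.1
[ 0.49980502 -0.03307528  0.39779144] [ 9.83873199e-01  1.78866157e-01 -6.18206901e-04 -2.11698698e-04]
jig [{'rect': [189.9, 0.0, 347.4, 179.5], 'p': 0.84}]
strip [{'rect': [209.8, 82.8, 294.2, 162.2], 'p': 0.96}, {'rect': [220.7, 221.7, 275.0, 245.9], 'p': 0.8}]
flap [{'rect': [227.3, 9.9, 319.7, 82.7], 'p': 0.95}]
```

View pics/w3.png

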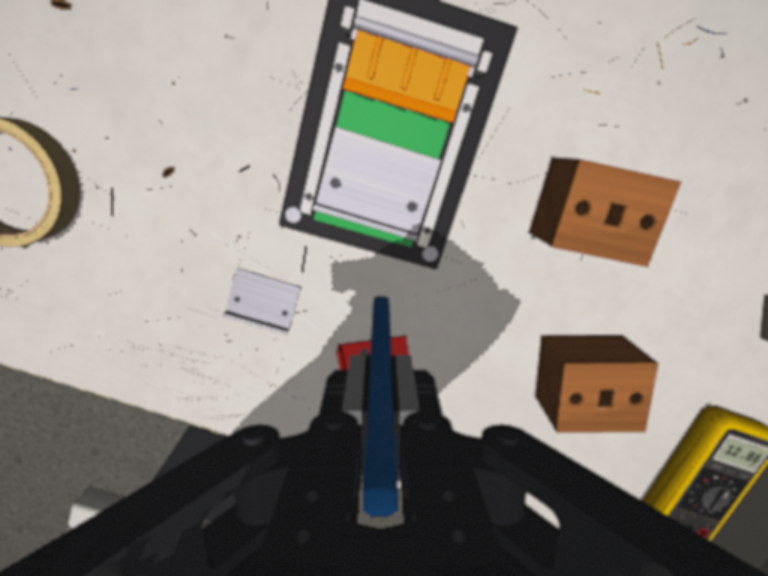

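The stick is held straight, with its tip at about px (381,300). The jig is fully visible: rear corners (281,225) and (436,268), strip front edge (337,128)–(442,158), flange top near (315,208)–(414,236).

Run:
```python
from h import *
s=sense();w=dict(np.load("w3.npz"))
B=lambda u,v,z:back(w,(u/1.5,v/1.5),z,s)
a=B(281,225,.012);b=B(436,268,.012);c=B(517,27,.012);print("corners",a,b,c,np.linalg.norm(a-b),np.linalg.norm(b-c))
fwd=(c-b)[:2];y1=np.arctan2(*fwd[::-1]);lat=(a-b)[:2];y2=np.arctan2(-lat[0],lat[1]);print("yaw",np.degrees([y1,y2]))
sf=B(337,128,.016),B(442,158,.016);print("stripfront",*sf,np.linalg.norm(sf[0]-sf[1]))
yaw=(y1+y2)/2;u=np.array([np.cos(yaw),np.sin(yaw)]);v=np.array([-u[1],u[0]])
o=((a+c)/2)[:2]+u*0; o=o # diagonal midpoint = box centre
print("centre",o,"box centre jig x = -105+90=-15 -> origin",o+.015*u)
o=o+.015*u
J=lambda P:(np.array([(P[:2]-o)@u,(P[:2]-o)@v])*1000).round(1)
print("strip front",J(sf[0]),J(sf[1]),"flange top",J(B(315,208,.028)),J(B(414,236,.028)),"flapfront",J(B(344,92,.025)),J(B(453,121,.025)),"rails",J(B(307,213,.02)),J(B(423,243,.02)))
T=R.from_quat(s["orientation"]).as_matrix()
print("tip", B(381,299,s["tcp_pos"][2]-.257), (T.T@(B(381,299,s["tcp_pos"][2]-.257)-s["tcp_pos"])*1000).round(1))
```

```text
corners [0.48866722 0.04494589 0.012     ] [ 0.49900648 -0.08103953  0.012     ] [ 0.67656599 -0.06723961  0.012     ] 0.1264089690772697 0.1780949620903131
yaw [4.4440922 4.6915854]
stripfront [0.57120977 0.0269331  0.016     ] [ 0.57858465 -0.05212608  0.016     ] 0.07940240858253764
centre [ 0.58261661 -0.01114686] box centre jig x = -105+90=-15 -> origin [ 0.59756896 -0.00995227]
strip front [-23.3  38.9] [-22.3 -40.5] flange top [-81.5  39.5] [-81.4 -36.4] flapfront [ 0.6 39.2] [  3.5 -38.9] rails [-88.1  45.2] [-86.  -45.7]
tip [ 0.50012543 -0.03333601  0.14156138] [1.00e-01 4.00e-01 2.57e+02]
```

```bash
python3 -m creep '[[[0,0,0],-0.11],[[0,0,0],-0.12],[[0,0,0],-0.12],[[0,0,0],-0.12],[[0,0,0],-0.12],[[0,0,0],-0.12],[[0,0,0],-0.12],[[0,0,0],-0.12]]' >/dev/null; python3 -m creep '[[[0,0,0],-0.12],[[0,0,0],-0.12],[[0,0,0],-0.1],[[15,0,0],0],[[0,0,0],0],[[0,0,0],0]]'
python3 - <<'E'
from h import *
s=sense();print(s["joint_positions"])
T=R.from_quat(s["orientation"]).as_matrix();print("yaw y",np.degrees(np.arctan2(T[1,1],T[0,1])))
yaw=np.radians(4.57);u=np.array([np.cos(yaw),np.sin(yaw)]);v=np.array([-u[1],u[0]]);o=np.array([.5976,-.0100])
d=s["tcp_pos"][:2]-o;print("tcp in jig mm",d@u*1000,d@v*1000)
E
```

```text
time: 7.18
tcp_pos: [0.4988, -0.0173, 0.3988]
orientation: [0.678, 0.735, -0.0, 0.0]
contact_force: [0.4, 0.5, -0.9]
finger_gap: 0.079
gripper_force: 59.1
[-2.97381526e-01 -2.05903747e-01 -2.13895509e-01  1.56249305e+00
 -1.94132804e-04  1.19356058e+00]
yaw y 4.575310025353719
tcp in jig mm -99.05246105593987 0.5443875341570739
```

```bash
python3 -m creep '[[[0,0,25],0],[[0,0,30],0],[[0,0,30],0],[[0,0,25],0],[[0,0,0],0],[[0,0,0],0]]'
python3 - <<'E'
from h import *
s=sense();w=read_camera("wrist");cv2.imwrite("pics/w4.png",cv2.resize(w["pixels"][:,:,::-1],None,fx=1.5,fy=1.5));np.savez("w4.npz",**w)
E
```

```text
time: 7.68
tcp_pos: [0.4984, -0.0176, 0.2881]
orientation: [0.679, 0.735, -0.001, -0.001]
contact_force: [-0.8, 0.1, 0.4]
finger_gap: 0.078
gripper_force: 59.1
```

View pics/w4.png

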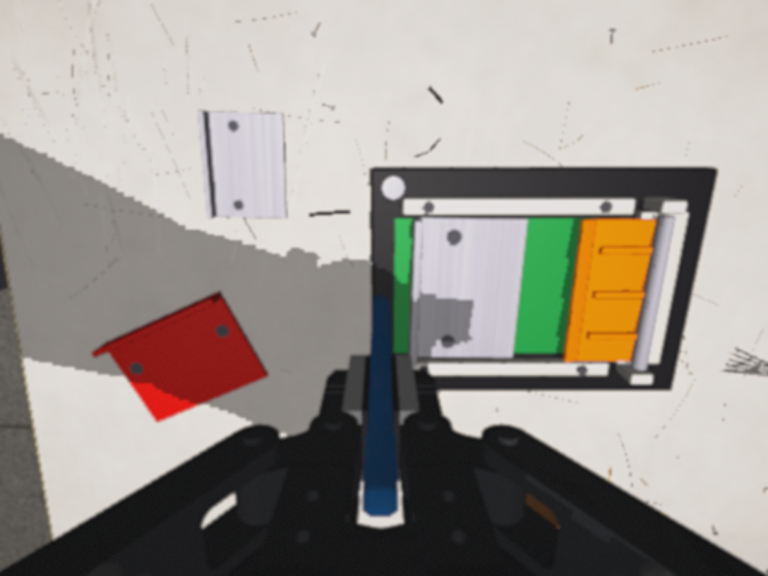

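```bash
python3 -m creep '[[[0,0,6],0],[[0,0,6],0],[[0,0,0],0],[[0,4,0],0],[[0,4,0],0],[[0,3,0],0],[[0,3,0],0],[[0,3,0],0]]';python3 -m creep '[[[0,3,0],0],[[0,3,0],0],[[0,3,0],0],[[0,3,0],0],[[0,3,0],0],[[0,3,0],0],[[0,0,0],0],[[0,0,0],0]]'
python3 - <<'E'
from h import *
s=sense();w=read_camera("wrist");cv2.imwrite("pics/w5.png",cv2.resize(w["pixels"][:,:,::-1],None,fx=1.5,fy=1.5));np.savez("w5.npz",**w)
yaw=np.radians(4.57);u=np.array([np.cos(yaw),np.sin(yaw)]);v=np.array([-u[1],u[0]]);o=np.array([.5976,-.0100])
d=s["tcp_pos"][:2]-o;print("tcp in jig mm",d@u*1000,d@v*1000)
E
```

```text
time: 8.4
tcp_pos: [0.5162, -0.0159, 0.2768]
orientation: [0.678, 0.735, -0.0, 0.0]
contact_force: [-0.6, 0.2, -0.0]
finger_gap: 0.085
gripper_force: 59.2
time: 9.07
tcp_pos: [0.5339, -0.0145, 0.2767]
orientation: [0.678, 0.735, 0.0, 0.0]
contact_force: [0.0, -0.3, -0.8]
finger_gap: 0.085
gripper_force: 59.1
tcp in jig mm -63.86556625727881 0.6034126257061065
```

View pics/w5.png

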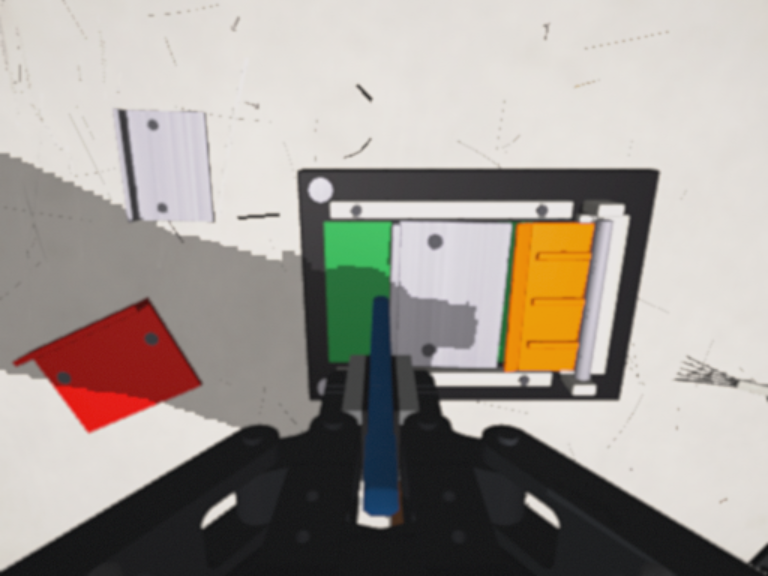

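The stick tip at px (382,300) is against the flange, and the strip is flat and square with its front just short of the flap. I keep pushing.

```bash
python3 -m creep '[[[0,3,0],0],[[0,4,0],0],[[0,4,0],0],[[0,4,0],0],[[0,4,0],0],[[0,4,0],0],[[0,4,0],0],[[0,3,0],0]]';python3 -m creep '[[[0,1,0],0],[[0,1,0],0],[[0,0,0],0],[[0,0,0],0]]';python3 -m creep '[[[0,1,0],0],[[0,1,0],0],[[0,0,0],0]]'
python3 - <<'E'
from h import *
s=sense()
yaw=np.radians(4.57);u=np.array([np.cos(yaw),np.sin(yaw)]);v=np.array([-u[1],u[0]]);o=np.array([.5976,-.0100])
d=s["tcp_pos"][:2]-o;print("tcp in jig mm",d@u*1000,d@v*1000)
E
```

```text
time: 9.78
tcp_pos: [0.5641, -0.0121, 0.2766]
orientation: [0.678, 0.735, -0.0, 0.0]
contact_force: [0.4, -0.3, -0.1]
finger_gap: 0.079
gripper_force: 59.2
time: 10.12
tcp_pos: [0.5657, -0.0119, 0.2767]
orientation: [0.678, 0.735, 0.0, 0.0]
contact_force: [-0.1, -0.1, -0.1]
finger_gap: 0.086
gripper_force: 59.1
time: 10.37
tcp_pos: [0.5675, -0.0118, 0.2767]
orientation: [0.678, 0.735, -0.0, -0.0]
contact_force: [-1.1, -0.4, 0.4]
finger_gap: 0.082
gripper_force: 59.3
tcp in jig mm -30.12552501276882 0.5701782524159187
```

```bash
for i in 1 2 ; do python3 -m creep '[[[0,1,0],0],[[0,0,0],0],[[0,0,0],0]]' | egrep 'tcp|contact';done; python3 -m creep '[[[0,1,0],0],[[0,0,0],0],[[0,0,0],0]]' | egrep 'tcp|contact'
```

```text
tcp_pos: [0.5684, -0.0118, 0.2766]
contact_force: [-5.2, -1.8, 2.7]
tcp_pos: [0.5692, -0.0117, 0.2766]
contact_force: [-5.4, -2.4, 3.6]
tcp_pos: [0.5699, -0.0117, 0.2765]
contact_force: [-8.7, -2.3, 3.8]
```

```bash
python3 -m creep '[[[0,-3,0],0],[[0,-4,0],0],[[0,0,-10],0],[[0,0,-15],0],[[0,0,0],0],[[0,0,0],0]]'
python3 - <<'E'
from h import *
s=sense();w=read_camera("wrist");cv2.imwrite("pics/w6.png",cv2.resize(w["pixels"][:,:,::-1],None,fx=1.5,fy=1.5));np.savez("w6.npz",**w)
yaw=np.radians(4.57);u=np.array([np.cos(yaw),np.sin(yaw)]);v=np.array([-u[1],u[0]]);o=np.array([.5976,-.0100])
d=s["tcp_pos"][:2]-o;print("tcp in jig mm",d@u*1000,d@v*1000)
E
```

```text
time: 11.62
tcp_pos: [0.5643, -0.0122, 0.3031]
orientation: [0.678, 0.735, 0.001, 0.001]
contact_force: [0.3, -0.5, -0.9]
finger_gap: 0.082
gripper_force: 59.1
tcp in jig mm -33.40183145932462 0.48882366768339935
```

View pics/w6.png

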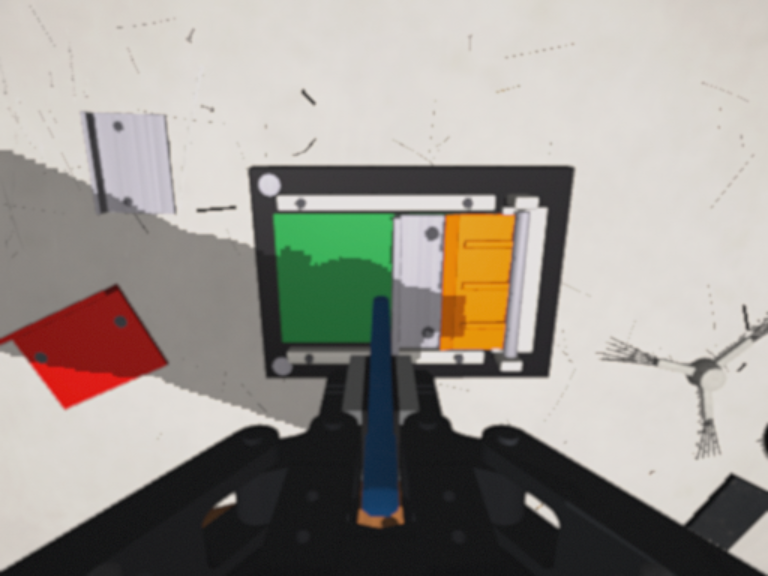

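The strip is home under the flap, the flap is down and the stick is still straight in the grip, with its tip at px (381,300). I move over the flat and lower.

```bash
python3 -m creep '[[[0,8,0],0],[[0,8,0],0],[[0,8,0],0],[[0,0,0],0],[[0,0,0],0]]'|egrep 'tcp|cont'; python3 -m creep '[[[0,0,8],0],[[0,0,8],0],[[0,0,8],0],[[0,0,2],0],[[0,0,0],0],[[0,0,0],0]]'|egrep 'tcp|cont'
python3 - <<'E'
from h import *
s=sense();w=read_camera("wrist");cv2.imwrite("pics/w7.png",cv2.resize(w["pixels"][60:300,180:430][:,:,::-1],None,fx=2.4,fy=2.4,interpolation=cv2.INTER_CUBIC))
E
```

```text
tcp_pos: [0.588, -0.0101, 0.3011]
contact_force: [-0.2, -0.0, -1.1]
tcp_pos: [0.5874, -0.0102, 0.2755]
contact_force: [0.2, 0.3, -0.6]
```

View pics/w7.png

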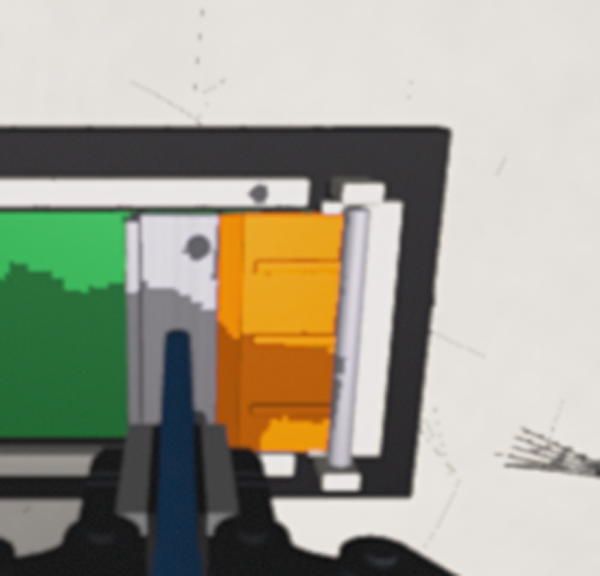

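The tip (about px (177,335) in the crop) is mid-way between the flange and the flap's front edge. I press in small steps.

```bash
for i in 1; do python3 -m creep '[[[0,0,1],0],[[0,0,1],0],[[0,0,0],0],[[0,0,0],0]]'|egrep 'tcp|cont';done; python3 -m creep '[[[0,0,0.6],0],[[0,0,0],0],[[0,0,0],0]]'|egrep 'tcp|cont'; python3 -m creep '[[[0,0,0.6],0],[[0,0,0],0],[[0,0,0],0]]'|egrep 'tcp|cont'
```

```text
tcp_pos: [0.5876, -0.0102, 0.2738]
contact_force: [0.2, 0.0, -0.7]
tcp_pos: [0.5876, -0.0102, 0.2731]
contact_force: [0.2, 0.2, -0.7]
tcp_pos: [0.5876, -0.0102, 0.2727]
contact_force: [-0.1, 0.4, 1.8]
```

```bash
python3 -m creep '[[[0,0,0.5],0],[[0,0,0],0],[[0,0,0],0]]'|egrep 'tcp|cont'; python3 -m creep '[[[0,0,0.5],0],[[0,0,0],0],[[0,0,0],0]]'|egrep 'tcp|cont'
```

```text
tcp_pos: [0.5877, -0.0102, 0.2725]
contact_force: [-1.6, 0.4, 5.8]
tcp_pos: [0.5877, -0.0102, 0.2723]
contact_force: [-1.1, 0.9, 7.6]
```

```bash
python3 -m creep '[[[0,0,0.8],0],[[0,0,0],0],[[0,0,0],0]]'|egrep 'tcp|cont'; python3 -m creep '[[[0,0,0],0],[[0,0,0],0],[[0,0,0],0],[[0,0,0],0],[[0,0,0],0],[[0,0,0],0],[[0,0,0],0],[[0,0,0],0]]'|egrep 'tcp|cont|grip'
python3 - <<'E'
from h import *
s=sense();w=read_camera("wrist");cv2.imwrite("pics/w8.png",cv2.resize(w["pixels"][60:300,180:430][:,:,::-1],None,fx=2.4,fy=2.4,interpolation=cv2.INTER_CUBIC))
E
```

```text
tcp_pos: [0.5878, -0.0102, 0.2721]
contact_force: [-2.7, 0.0, 11.2]
tcp_pos: [0.5878, -0.0103, 0.2721]
contact_force: [-2.8, 1.7, 12.0]
gripper_force: 60.8
```

View pics/w8.png

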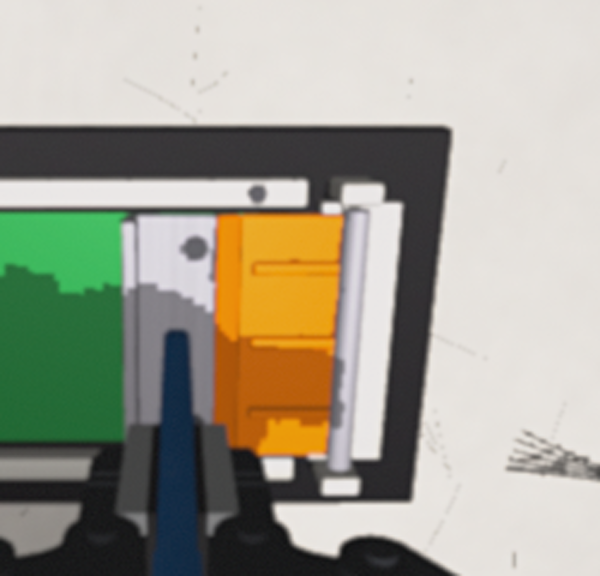

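The tip presses mid-flat at a steady 12 N or so, the strip is home and the flap is down.

```bash
python3 -c "
from plant import *
print(job_done())"
```

```text
the job is handed in; nothing more can be done
None
```

The job is handed in: the strip is home under the lowered flap, and the gripper is holding the stick pressed on the strip's flat at about 12 N; no verdict was returned.

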